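# Lock the bracket jig with the safety bolt

## Robot

A 7-joint arm with a two-finger parallel gripper is mounted at the origin on a cart in front of the work surface, level with it; the furniture and walls round the work are solid. World frame = base frame: x ahead of the robot, y to its left, z up, the work surface at z = 0. Lengths are in m, angles in rad, forces in N, time in s.
With the tool pointing down it reaches from about 0.425 to 0.825 m from the base axis. Payload 3.6 kg.
Tool frame: the origin (TCP) lies midway between the tips of the shut fingers; the grasp point (between the pads) lies 19 mm behind it; z points along the fingers, y is the line along which they close (so a half turn about z gives the same grasp; the last joint's range is limited). The gripper opens to 93 mm and grips with 3 to 60 N. Pads are 15 mm wide; open, the fingers measure 128 mm over their backs; the gripper's body (75 mm by 188 mm) begins 65 mm behind the grasp point.
Start: joints at [-1.159, 0.615, -0.013, 1.423, 0.008, 1.103, -0.04], TCP at [0.276, 0.588, 0.219] pointing down, gripper open.
Joint ranges: [-3.12, 3.12], [-0.3, 2.06], [-1.34, 1.32], [0.26, 2.42], [-1.36, 4.5], [0.01, 1.98], [-2.84, 2.84]. Speed limits (rad/s): [2.79, 2.79, 3.14, 3.14, 3.14, 3.14, 3.14].

## Interface

Orientations are given as a unit quaternion [x, y, z, w].
In Python, from plant import ctrl, get_image, observe gives the robot as it stands (ctrl), with the cameras as plain functions and the readings as plain functions.
- The arm moves only by the tool jog_arm, called as name(argument=value, ...), one argument or row to a line, values as JSON. Schema: {"type":"object","properties":{"offsets":{"type":"array","items":{"type":"array","items":{"type":"number"},"minItems":4,"maxItems":4},"minItems":1,"maxItems":20},"finger_gap":{"type":"number"},"force":{"type":"number"},"only":{"type":"string"},"quiet":{"type":"boolean"},"lines":{"type":"string"}},"required":["offsets"],"additionalProperties":false}. offsets is a list of rows, 1 to 20 of them, each of 4 numbers: dx, dy, dz in m, then a turn about the tool's z in rad; each row is the pose to reach, as a shift and turn from the pose commanded when the call began, along the tool's axes at that moment; what a row does not reach only later rows make up. A row lasts 1/12 s, in which the tool goes at most 0.0417 m and 0.125 rad, less where a joint would pass 70% of its speed; a pose out of reach is approached as far as the arm can. finger_gap is the finger opening in m, set as the call begins (left out keeps the last). The fingers move at their own pace and stop on an object; force is the grip in N (left out, the last holds). Time passes only in rows, so rows that do not move let the fingers close. The tool returns the time, the measured TCP pose, the force, the opening and the grip force at its end. only (a regular expression) keeps the lines of the reply that match it, lines (a string "A,B") keeps lines A to B, and quiet returns only ok. Input that does not fit is refused with a message, and nothing moves.
- observe(): the state, without advancing time (a new reading comes with each control period).
- get_image(name): name is "side" or "top" or "wrist"; returns a dict with "frame" (420x560x3 uint8, red, green, blue), "intrinsics" (3x3 intrinsics, pixels), "view" (4x4, takes a point from world to camera coordinates). Camera axes: x right, y down, z forward; pixel columns grow to the right and rows downward; lengths in m; the calibration is good to about 2 mm. A picture is of the moment at which its call begins. There is no depth.
- ctrl.close_job(): hands the job in; it is judged then, once.
The state is a dict: "clock": time; "joint_pos": joint angles; "dq": joint speeds; "joint_efforts": joint torques, N m; "position": TCP position; "tcp_rot": TCP orientation; "contact_force": force on the tool from outside, world axes, zero at the start; "moment": the same for the moment, N m; "grip_width": finger opening in m; "grasp_force": force on a finger pad.
Only numpy, scipy, OpenCV 4.12 (cv2) and the standard library are available. Lean on these libraries where they do the work, as an engineer would, in place of code of your own. Each camera call takes 0.05 s, during which the arm holds its last target. There are 200 camera calls.

## Task

Lock the angle bracket into its nest on the jig: with one fingertip hold the long spring catch bar down, and with the other fingertip push the upright tab so that the bolt slides fully home over the bracket's foot. Then let the catch spring back up so that the bolt is locked, and take the hand away. Only press and push; do not pick up or shift the bracket, the roll of tape, the gauge or the elbow fitting.

Things in the scene. Friction and masses are not known exactly. Their poses are not given: they have to be found in the camera images.
- jig: fixed jig: bare aluminium plate 125 x 200 x 6 mm. Origin on the bench below the bolt's axis. Jig +y: the way the bolt slides home (to the bracket); z up; +x away from the catch bar. Plate x -85 to +40, y -118 to +82 mm. Bar, tab and bracket apart, nothing on it is higher than 35 mm (rod, two bridge guides at y -72 and -9 mm, nest strips, screws)
- bolt (a joint): bolt travel along jig +y (m): 0 withdrawn, 0.043 end stop; 12 mm rod, axis 22.5 mm above the bench, 1 to 2 N friction, stays where left. Catch up: free only from 0 to 0.012, then its tooth blocks. Let go half-way, the catch drops into the next notch (0.019-0.022, 0.029-0.032) and blocks until pressed again. From 0.039 the bolt is home and the catch comes up and locks it
- tab_rear (a point): centre of the rear (-y) face of the upright thumb tab on the bolt: the face to push towards +y; moves with the bolt. The tab is a steel plate 36 mm wide (jig x), 6 mm thick (jig y), from 28 to 66 mm above the bench; this point is at jig x = 0, z = 47 mm, y = -64 mm + bolt travel
- catch (a joint): how far the spring catch is pressed straight down (m): 0 up, 0.010 stop. The bolt is free when it is pressed more than 0.006. It takes about 2 N to start and 6 N at the stop, and springs up when let go
- catch_top (a point): centre of the catch bar's top: dark steel bar with cross grooves, 24 mm wide (jig x), 105 mm long (jig y -105 to 0 mm), parallel to the bolt; top 50 mm above the bench when up, 40 mm when fully pressed. Press it anywhere along its length; a fingertip can slide along it. Its middle line is at jig x = -60 mm (tab middle: x = 0); the gap between bar and tab is 30 mm
- bracket: loose angle bracket in the nest at the jig's +y end: foot 32 x 60 x 8 mm lying on the plate, upright leg 50 mm high, 8 mm thick at its far (+y) end; origin at the middle of the foot's underside, 6 mm above the bench, about 42 mm along jig +y. The home bolt reaches about 30 mm over the foot without touching it
- tape: bystander: roll of black tape lying flat, 55 mm across and 19 mm high, on the bench near the jig; origin at the middle of its underside
- gauge: bystander: small black dial gauge, 56 x 41 x 22 mm, lying on the bench near the jig; origin at the middle of its underside
- elbow: bystander: small black elbow fitting with a brass-coloured end, 17 x 34 x 35 mm, on the bench near the jig; origin at the middle of its underside

How it is judged:
By the outcome, as a careful person would: the job done as asked, in the order asked, and still so for the second after the job is handed in, with the robot touching nothing.
It also fails if it takes over 43 s, if anything falls off the work surface, if the arm or the gripper's body presses on something with over 40 N, if the wrist force passes 120 N, or if a joint passes its speed limit or range.

## Working session

There is one attempt and no reset: what is moved stays moved. The work goes in short steps, Python scripts to look and compute and a tool call to move; the robot and the scene stay as the last step left them, time stands still between calls to the robot, and variables do not carry over. Pictures are saved under pics/ and viewed, at most 10 in all, crops included, and the job is handed in when it is done.

```bash
ls; mkdir -p pics
```

Run:
```python
from plant import ctrl, get_image, observe
import cv2
for n in("top","side"):
    d=get_image(n); cv2.imwrite(f"pics/{n}0.png",d["frame"][:,:,::-1]); print(n,d["intrinsics"],d["view"])
s=observe(); print(s)
```

```text
pics
plant.py
top [[379.90643386   0.         282.43457794]
 [  0.         379.90643386 202.11892932]
 [  0.           0.           1.        ]] [[-0.01610667 -0.99983315  0.00861712  0.09611992]
 [-0.98491932  0.01438045 -0.17241561  0.59851685]
 [ 0.17226293 -0.01126421 -0.9849866   0.79765418]
 [ 0.          0.          0.          1.        ]]
side [[538.48848346   0.         275.6057212 ]
 [  0.         538.48848346 215.16725233]
 [  0.           0.           1.        ]] [[ 0.14302647 -0.98971687  0.00198739  0.01140805]
 [-0.79746571 -0.11643258 -0.59202356  0.526879  ]
 [ 0.5861671   0.08309017 -0.80591821  0.53585905]
 [ 0.          0.          0.          1.        ]]
{'clock': 0.1, 'joint_pos': array([-1.15852932,  0.61583505, -0.01260132,  1.4247047 ,  0.00809503,
        1.10338386, -0.04039445]), 'dq': array([ 0.00049346, -0.00185815, -0.00026488, -0.00359955, -0.00271472,
       -0.00068153, -0.00039872]), 'joint_efforts': array([ 1.07395470e-03, -4.60040009e+01,  2.09903335e-01, -1.66243672e+01,
       -6.12652372e-02,  1.69768167e-02,  1.06669711e-04]), 'position': array([0.27583585, 0.58780343, 0.21760015]), 'tcp_rot': array([ 2.17600411e-01,  9.76037274e-01, -1.11644210e-03, -2.32712063e-04]), 'contact_force': array([-0.18698614,  0.46444097,  1.22696996]), 'moment': array([-0.00508346,  0.02781741,  0.00635139]), 'grasp_force': 0.0, 'grip_width': 0.09294473096580937}
```

View pics/top0.png

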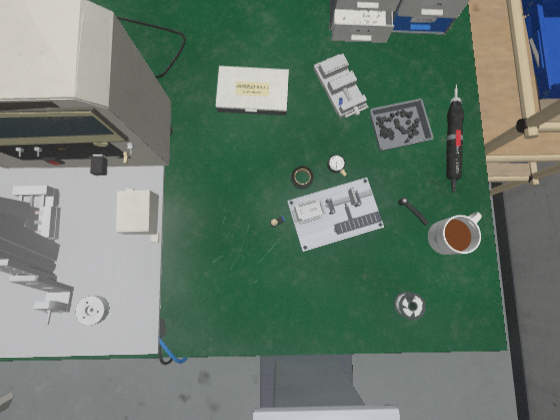

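View pics/side0.png

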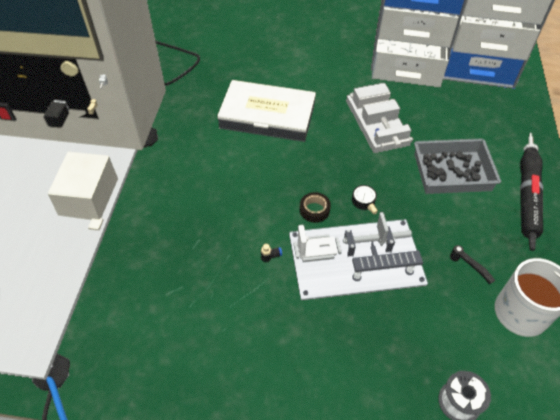

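The top view shows the jig plate at about (289–383, 179–248). The bracket is at the left end (jig +y is roughly world +y) and the catch bar is at the lower right. Next I'll measure it and zoom in.

Create h.py:
```python
import numpy as np, cv2
def ray(d,uv,z):
    K,V=d["intrinsics"],d["view"]; R,t=V[:3,:3],V[:3,3]
    c=-R.T@t; r=R.T@np.linalg.solve(K,[uv[0],uv[1],1]); return c+r*(z-c[2])/r[2]
def proj(d,p):
    q=d["intrinsics"]@(d["view"][:3,:3]@p+d["view"][:3,3]); return q[:2]/q[2]
```

Run:
```python
from plant import ctrl, get_image, observe
from h import *
ims=[]
for n,(x,y,w,h),zz in(("top",(265,150,135,110),.006),("side",(250,180,190,130),.006)):
    d=get_image(n); f=d["frame"]
    hsv=cv2.cvtColor(f,cv2.COLOR_RGB2HSV)
    m=((hsv[...,1]<60)&(hsv[...,2]>110)).astype(np.uint8)
    k=np.zeros_like(m);k[y:y+h,x:x+w]=m[y:y+h,x:x+w]
    k=cv2.morphologyEx(k,cv2.MORPH_CLOSE,np.ones((5,5)))
    c=max(cv2.findContours(k,0,2)[0],key=cv2.contourArea)
    # world outline on plate top
    w_=np.array([ray(d,p[0].astype(float),zz)[:2] for p in c])
    r=cv2.minAreaRect((w_*1000).astype(np.float32)); print(n,r,cv2.boxPoints(r).round(1).tolist())
    cv2.imwrite(f"pics/{n}c.png",cv2.resize(f[y:y+h,x:x+w],None,fx=4.2,fy=4.2,interpolation=cv2.INTER_CUBIC)[:,:,::-1])
```

```text
top ((579.419189453125, -36.471099853515625), (127.38761138916016, 201.49533081054688), 15.791446685791016) [[490.70001220703125, 43.099998474121094], [545.5, -150.6999969482422], [668.0999755859375, -116.0999984741211], [613.2999877929688, 77.80000305175781]]
side ((586.09326171875, -33.54246520996094), (147.7050323486328, 203.1990509033203), 15.707391738891602) [[487.5, 44.29999923706055], [542.5, -151.3000030517578], [684.7000122070312, -111.4000015258789], [629.7000122070312, 84.30000305175781]]
```

View pics/topc.png

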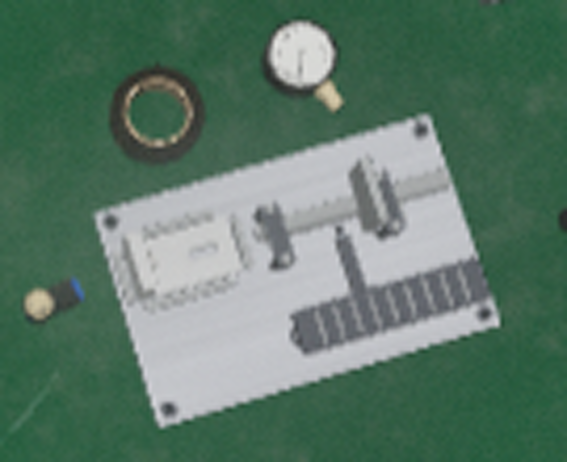

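View pics/sidec.png

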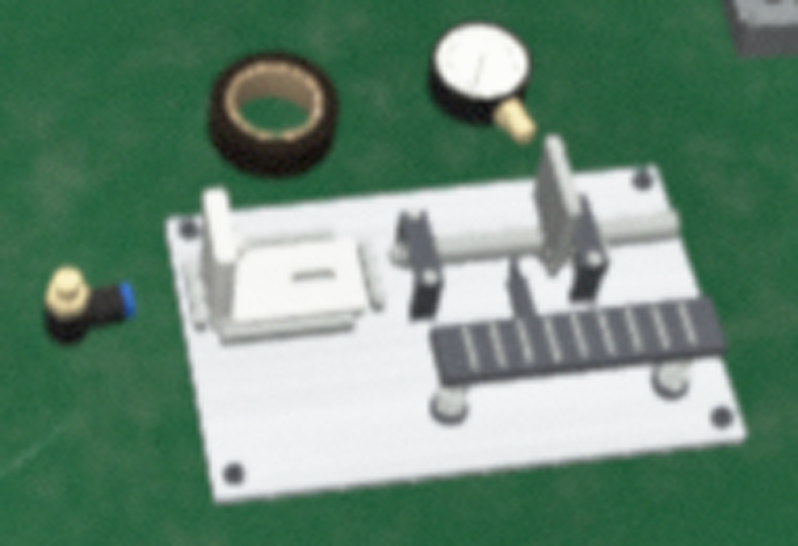

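The crops show a plate yawed by about 16°. The bar is dark with cross grooves, and the tab is just in front of the rear bridge. I'll compare the predicted feature pixels with what I see and check the free space on the way.

Run:
```python
from plant import ctrl, get_image, observe
from h import *
a=np.radians(15.75); X=np.array([np.cos(a),np.sin(a),0]);Y=np.array([-np.sin(a),np.cos(a),0]);Z=np.array([0,0,1])
C=np.array([.5794,-.0365,0]); O=C+.0225*X+.018*Y; print("O",O)
for n,x,y in(("top",265,150),("side",250,180)):
    d=get_image(n)
    for nm,p in dict(barNear0=(-72,0,50),barFar0=(-48,0,50),barNearEnd=(-72,-105,50),tabTopFar=(18,-61,66),tabTopNear=(-18,-61,66),pl1=(-85,82,6),pl2=(-85,-118,6),pl3=(40,-118,6),pl4=(40,82,6)).items():
        p=np.array(p)/1000; uv=proj(d,O+p[0]*X+p[1]*Y+p[2]*Z); print(n,nm,((uv-[x,y])*4.2).round(0))
    if n=="side":
        for uv in((150,140),(0,150),(60,50),(150,20)): print(uv,ray(d,uv,0).round(3))
        for uv in ((95,215),(55,190)): print(uv,ray(d,uv,0).round(3))
T=O-.028*X-.088*Y; print("target",T)
```

jog_arm(
  offsets=[
    [-0.01, -0.0085, 0, 0.015],
    [-0.033, -0.028, 0, 0.049],
    [-0.062, -0.053, 0, 0.09],
    [-0.093, -0.079, 0, 0.137],
    [-0.124, -0.105, 0, 0.183],
    [-0.155, -0.131, 0, 0.229],
    [-0.186, -0.158, 0, 0.274],
    [-0.217, -0.184, 0, 0.32],
    [-0.248, -0.21, 0, 0.366],
    [-0.279, -0.236, 0.01, 0.412],
    [-0.31, -0.263, 0.02, 0.457],
    [-0.341, -0.289, 0.03, 0.503],
    [-0.372, -0.315, 0.04, 0.549],
    [-0.403, -0.342, 0.05, 0.594],
    [-0.434, -0.368, 0.055, 0.64],
    [-0.465, -0.394, 0.06, 0.686],
    [-0.496, -0.42, 0.065, 0.732],
    [-0.527, -0.447, 0.07, 0.777],
    [-0.556, -0.471, 0.075, 0.82],
    [-0.574, -0.486, 0.08, 0.847],
  ],
  finger_gap=0.052,
)

```text
clock: 1.97
position: [0.5904, -0.101, 0.1387]
tcp_rot: [0.602, 0.798, -0.001, 0.002]
contact_force: [0.5, -0.4, -0.8]
grip_width: 0.0521
grasp_force: 0.0
```

jog_arm(
  offsets=[
    [-0.006, -0.005, 0, 0.01],
    [-0.006, -0.005, 0, 0.01],
    [-0.006, -0.005, 0, 0.01],
  ],
)

```text
clock: 2.22
position: [0.5855, -0.1013, 0.1386]
tcp_rot: [0.603, 0.798, 0.0, -0.001]
contact_force: [0.2, 0.0, -0.3]
grip_width: 0.052
grasp_force: 0.0
```

Run:
```python
from plant import ctrl, get_image, observe
from h import *
s=observe(); q=s["tcp_rot"];p=s["position"]
from scipy.spatial.transform import Rotation as R
M=R.from_quat(q).as_matrix(); print(M.round(4)); print("ang y",np.degrees(np.arctan2(M[1,1],M[0,1])))
a=np.radians(15.75); X=np.array([np.cos(a),np.sin(a),0]);Y=np.array([-np.sin(a),np.cos(a),0])
O=np.array([.5957,-.0136,0]); print("jig",(p-O)@X,(p-O)@Y,p[2],s["contact_force"],s["joint_pos"])
for n in("wrist","side"):
    d=get_image(n); cv2.imwrite(f"pics/{n}1.png",d["frame"][:,:,::-1])
```

```text
[[-2.724e-01  9.622e-01 -1.000e-03]
 [ 9.622e-01  2.724e-01  1.500e-03]
 [ 1.700e-03 -6.000e-04 -1.000e+00]]
ang y 15.809778466468838
jig -0.03358931417647994 -0.08167559866346072 0.13856452300809893 [ 0.24892803  0.00529263 -0.26088012] [-0.01462789  0.62421804  0.2427157   1.69219813 -0.18990043  0.84952613
  0.58600706]
```

View pics/wrist1.png

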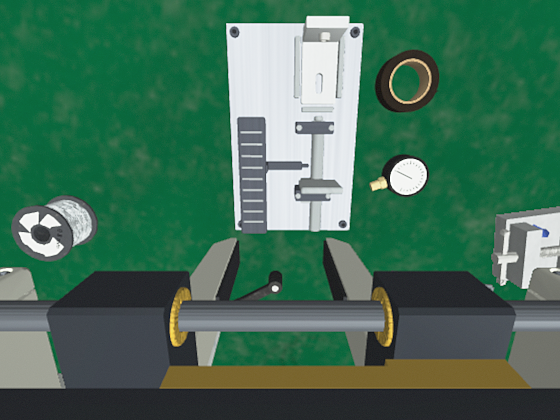

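The wrist view is aligned with the jig. The bar runs u 239–265, v 117–232, the tab top is near (322, 187), and the plate corners are at (227, 24), (363, 24), (354, 231) and (236, 231). I'll cross-check the jig origin with it.

Run:
```python
from plant import ctrl, get_image, observe
from h import *
a=np.radians(15.8); X=np.array([np.cos(a),np.sin(a),0]);Y=np.array([-np.sin(a),np.cos(a),0])
O=np.array([.5957,-.0136,0]); d=get_image("wrist")
for nm,uv,z,e in(("bar0L",(239,117),.05,(-72,0)),("bar0R",(265,117),.05,(-48,0)),("barEL",(241,232),.05,(-72,-105)),("barER",(266,232),.05,(-48,-105)),("pl",(227,24),.006,(-85,82)),("pl",(236,231),.006,(-85,-118)),("pr",(354,231),.006,(40,-118))):
    q=ray(d,uv,z)-O; print(nm,(np.array([q@X,q@Y])*1000-e).round(1))
```

```text
bar0L [3.6 0.4]
bar0R [1.5 0.4]
barEL [1.7 2.2]
barER [1.2 2.2]
pl [ 2.7 -0.3]
pl [ 3.  -0.8]
pr [ 7.6 -0.4]
```

View pics/side1.png

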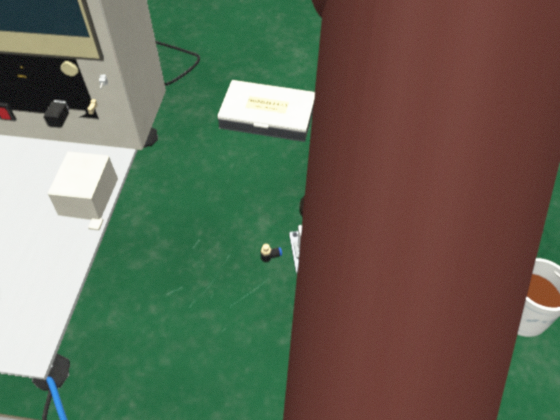

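The jig origin agrees to within about 2 mm. The side view is blocked by the arm. Next I centre over the jig and descend to just above the bar.

jog_arm(
  offsets=[
    [-0.001, 0.003, 0.01, 0],
    [-0.003, 0.0065, 0.03, 0],
    [-0.003, 0.0065, 0.05, 0],
    [-0.003, 0.0065, 0.067, 0],
    [-0.003, 0.0065, 0.076, 0],
    [-0.003, 0.0065, 0.08, 0],
    [-0.003, 0.0065, 0.08, 0],
    [-0.003, 0.0065, 0.08, 0],
  ],
  finger_gap=0.046,
)

```text
clock: 3.03
position: [0.5938, -0.1035, 0.0591]
tcp_rot: [0.603, 0.798, 0.0, 0.0]
contact_force: [0.9, -0.2, 0.2]
grip_width: 0.0458
grasp_force: 0.0
```

Run:
```python
from plant import ctrl, get_image, observe
from h import *
d=get_image("wrist"); cv2.imwrite("pics/w2.png",d["frame"][:,:,::-1]); print(observe()["position"])
```

```text
[ 0.59407607 -0.10371038  0.05956171]
```

View pics/w2.png

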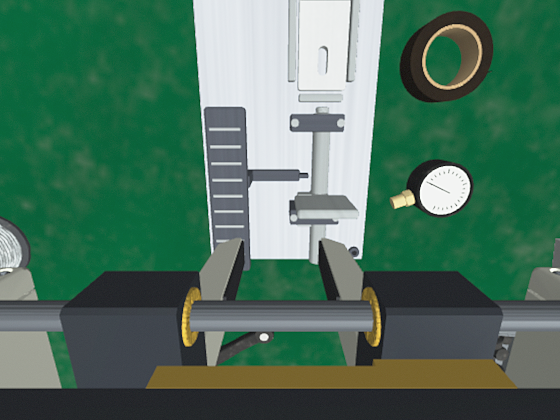

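The left tip (u≈225–243) is over the bar (u 212–248), and the right tip (u≈320–345) is behind the tab (u 295–358). Now I press down.

jog_arm(
  offsets=[
    [0, 0, 0.004, 0],
    [0, 0, 0.008, 0],
    [0, 0, 0.011, 0],
    [0, 0, 0.014, 0],
    [0, 0, 0.0165, 0],
    [0, 0, 0.018, 0],
    [0, 0, 0.018, 0],
    [0, 0, 0.018, 0],
  ],
)

```text
clock: 3.75
position: [0.5938, -0.1039, 0.0412]
tcp_rot: [0.604, 0.797, 0.0, 0.001]
contact_force: [-0.3, -0.4, 5.9]
grip_width: 0.0459
grasp_force: 2.7
```

jog_arm(
  offsets=[
    [0.003, 0, 0, 0],
    [0.006, 0, 0, 0],
    [0.009, 0, 0, 0],
    [0.012, 0, 0, 0],
    [0.015, 0, 0, 0],
    [0.018, 0, 0, 0],
    [0.021, 0, 0, 0],
    [0.024, 0, 0, 0],
  ],
)

```text
clock: 4.42
position: [0.589, -0.0854, 0.0419]
tcp_rot: [0.604, 0.797, -0.001, 0.004]
contact_force: [1.4, -6.1, 5.4]
grip_width: 0.0461
grasp_force: 3.4
```

jog_arm(
  offsets=[
    [0.003, 0, 0, 0],
    [0.006, 0, 0, 0],
    [0.009, 0, 0, 0],
    [0.012, 0, 0, 0],
    [0.015, 0, 0, 0],
    [0.018, 0, 0, 0],
    [0.021, 0, 0, 0],
    [0.024, 0, 0, 0],
    [0.027, 0, 0, 0],
    [0.029, 0, 0, 0],
    [0.03, 0, 0, 0],
    [0.03, 0, 0, 0],
  ],
)

```text
clock: 5.42
position: [0.5807, -0.056, 0.0419]
tcp_rot: [0.604, 0.797, -0.001, 0.004]
contact_force: [1.4, -4.9, 5.9]
grip_width: 0.046
grasp_force: 3.1
```

The force is steady, and about 8 mm of travel remains.

jog_arm(
  offsets=[
    [0.002, 0, 0, 0],
    [0.004, 0, 0, 0],
    [0.006, 0, 0, 0],
    [0.007, 0, 0, 0],
    [0.007, 0, 0, 0],
  ],
)

```text
clock: 5.83
position: [0.579, -0.0497, 0.0419]
tcp_rot: [0.604, 0.797, -0.001, 0.004]
contact_force: [2.1, -4.9, 5.0]
grip_width: 0.0459
grasp_force: 3.7
```

jog_arm(
  offsets=[
    [0.001, 0, 0, 0],
    [0.002, 0, 0, 0],
    [0.003, 0, 0, 0],
    [0.003, 0, 0, 0],
  ],
)

```text
clock: 6.17
position: [0.579, -0.0496, 0.042]
tcp_rot: [0.605, 0.796, -0.001, 0.006]
contact_force: [3.1, -8.8, 2.3]
grip_width: 0.0464
grasp_force: 5.3
```

jog_arm(
  offsets=[
    [0.002, 0, 0, 0],
    [0.003, 0, 0, 0],
    [0.003, 0, 0, 0],
    [0.003, 0, 0, 0],
  ],
)

```text
clock: 6.5
position: [0.5789, -0.0495, 0.042]
tcp_rot: [0.606, 0.795, -0.002, 0.008]
contact_force: [4.6, -12.3, 0.3]
grip_width: 0.0463
grasp_force: 7.0
```

Run:
```python
from plant import ctrl, get_image, observe
from h import *
d=get_image("wrist"); cv2.imwrite("pics/w3.png",d["frame"][:,:,::-1]); print(observe()["position"])
```

```text
[ 0.57894578 -0.04947531  0.04204208]
```

View pics/w3.png

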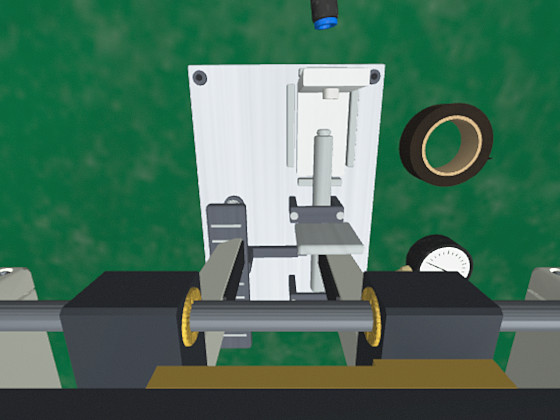

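The bolt is well over the foot, the tab is up against the front bridge, and the force shows a hard stop. I'll ease off the tab with the catch still down, then lift.

jog_arm(
  offsets=[
    [-0.003, 0, 0, 0],
    [-0.006, 0, 0, 0],
    [-0.008, 0, 0, 0],
    [-0.01, 0, 0, 0],
    [-0.01, 0, 0, 0],
  ],
)

```text
clock: 6.97
position: [0.579, -0.0496, 0.0415]
tcp_rot: [0.604, 0.797, 0.001, 0.001]
contact_force: [1.3, -0.1, 5.9]
grip_width: 0.046
grasp_force: 3.7
```

jog_arm(
  offsets=[
    [0, 0, -0.003, 0],
    [0, 0, -0.006, 0],
    [0, 0, -0.012, 0],
    [0, 0, -0.025, 0],
    [0, 0, -0.05, 0],
    [0, 0, -0.08, 0],
    [0, 0, -0.1, 0],
    [0, 0, -0.11, 0],
    [0, 0, -0.11, 0],
  ],
)

```text
clock: 7.72
position: [0.5783, -0.0485, 0.1526]
tcp_rot: [0.603, 0.798, 0.001, 0.001]
contact_force: [0.4, 0.0, 0.4]
grip_width: 0.0458
grasp_force: 0.0
```

jog_arm(
  offsets=[
    [-0.02, 0, -0.01, 0],
    [-0.05, 0, -0.02, 0],
    [-0.08, 0, -0.03, 0],
    [-0.1, 0, -0.03, 0],
    [-0.1, 0, -0.03, 0],
  ],
)

```text
clock: 8.13
position: [0.6038, -0.1516, 0.1793]
tcp_rot: [0.607, 0.795, -0.002, 0.0]
contact_force: [-0.1, -0.8, 0.3]
grip_width: 0.0457
grasp_force: 0.0
```

Run:
```python
from plant import ctrl, get_image, observe
from h import *
d=get_image("wrist"); cv2.imwrite("pics/w4.png",cv2.resize(d["frame"][:260,160:460],None,fx=2.2,fy=2.2)[:,:,::-1])
a=np.radians(15.8); X=np.array([np.cos(a),np.sin(a),0]);Y=np.array([-np.sin(a),np.cos(a),0])
O=np.array([.5965,-.0133,0])
Z=np.array([0,0,1])
for nm,p in dict(tabRearTopR_home=(18,-21,66),tabRearTopL_home=(-18,-21,66),barUp=(-72,0,50),barDown=(-72,0,40),bar2Up=(-48,0,50),plL=(-85,82,6),plR=(40,82,6)).items():
    p=np.array(p)/1000; print(nm,((proj(d,O+p[0]*X+p[1]*Y+p[2]*Z)-[160,0])*2.2).round())
```

```text
tabRearTopR_home [386. 169.]
tabRearTopL_home [296. 170.]
barUp [166. 122.]
barDown [169. 127.]
bar2Up [223. 121.]
plL [142. -59.]
plR [422. -62.]
```

View pics/w4.png

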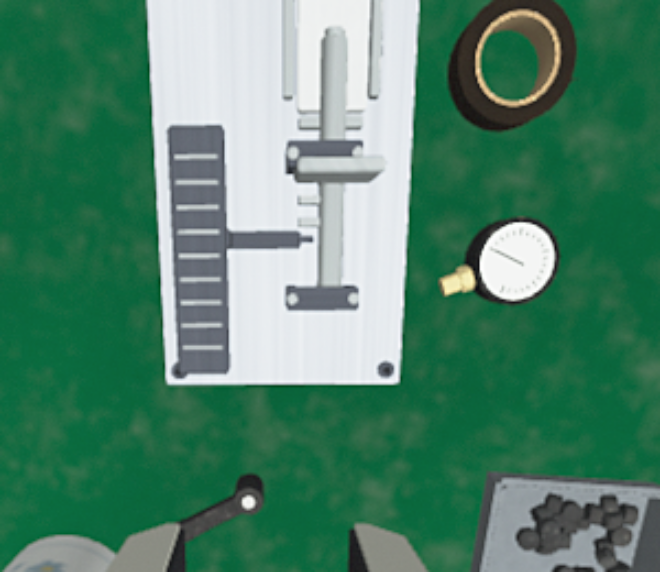

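The bolt is home: the tab is at the front bridge and the catch's tooth is behind the bolt's last tooth. I'll move clear and check the bar height in the side view.

jog_arm(
  offsets=[
    [0, 0, -0.02, 0],
    [-0.02, 0, -0.04, 0],
    [-0.05, -0.01, -0.06, 0],
    [-0.08, -0.02, -0.08, 0],
    [-0.11, -0.03, -0.1, 0],
    [-0.14, -0.04, -0.1, 0],
    [-0.17, -0.05, -0.1, 0],
    [-0.2, -0.05, -0.1, 0],
    [-0.22, -0.05, -0.1, 0],
    [-0.22, -0.05, -0.1, 0],
  ],
)

```text
clock: 9.02
position: [0.6149, -0.3736, 0.2769]
tcp_rot: [0.605, 0.796, -0.002, -0.002]
contact_force: [-0.6, -0.0, -0.6]
grip_width: 0.0462
grasp_force: 0.0
```

Run:
```python
from plant import ctrl, get_image, observe
from h import *
d=get_image("side"); cv2.imwrite("pics/s5.png",cv2.resize(d["frame"][180:310,250:440],None,fx=4.2,fy=4.2,interpolation=cv2.INTER_CUBIC)[:,:,::-1])
```

```text
(no output)
```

View pics/s5.png

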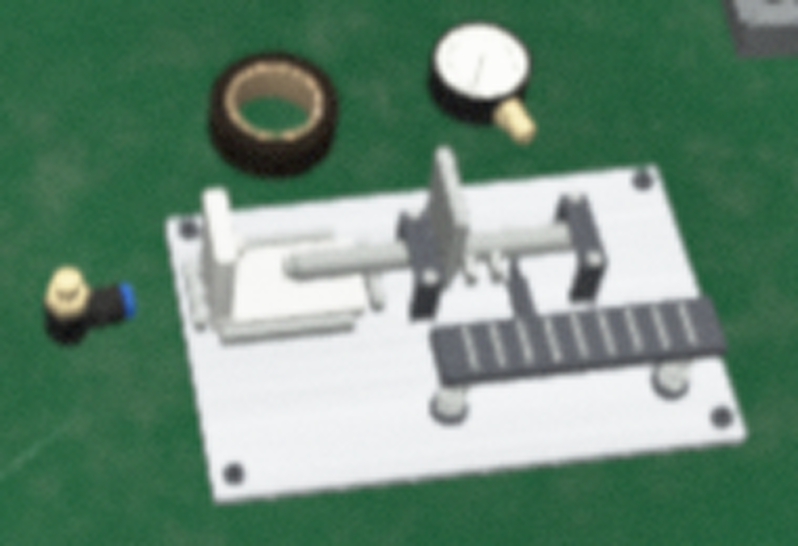

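The bar is at the same pixels as at the start (left end at (432, 330)), so the catch is up. The bolt lies over the foot, and the bracket and the other items have not moved.

```bash
python3 -c "
from plant import ctrl, get_image, observe
print(ctrl.close_job())"
```

```text
the job is handed in; nothing more can be done
None
```

The job is handed in: the bolt is fully home over the bracket's foot, the catch has sprung back up to lock it, the hand is clear, and the final camera view showed the bracket, tape, gauge and elbow unmoved.

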